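Open the hutch gate past its bent keeper and hold it ajar

TASK

The little hutch gate is held shut by a worn barrel bolt whose hooked nose sags behind the bent-up lip of its keeper. Lift the bolt by its red knob and, keeping it lifted, draw it back over the lip until it is fully out of the keeper; then pull the gate towards you, against its closing spring, until it stands ajar by about 25 degrees. Finish while still holding the gate there by the red knob (do not let go), with the gate at rest, and leave the grey cup, the yellow tape measure and the pine offcut where they are.

Things in the scene. Friction and masses are not known exactly. Their poses are not given: they have to be found in the camera images.
- frame: fixed wooden frame of the gate: plywood board 110 x 336 x 18 mm with two posts, tops at z 168 mm. Origin: centre of the board's underside, on the bench. Its x axis points away from the front of the gate (the front, with bolt and keeper, faces -x), y points to the hinge post (the keeper post is at -y), z up.
- gate_hinge (a point): a point on the upright hinge axis of the gate, at (-14, 117, 128) mm in the frame's axes. Its axes turn with the gate and equal the frame's when shut. The leaf, 228 mm wide, 20 mm thick, top edge at z 145 mm, runs from here to -y.
- knob: the knob with its stem, fixed to the bolt; origin on the rod's axis, 62 mm below knob_grip
- gate (a joint): opening angle of the gate, rad: 0 shut, grows as the free edge swings to the frame's -x (seen from above the gate turns clockwise about gate_hinge), up to 1.1. A spring always pulls it shut: about 0.24 N m at 0, 0.6 N m at 0.45. While the bolt's nose is in the keeper the gate cannot open.
- gate_edge (a point): top of the gate's free edge, at the middle of its thickness
- knob_grip (a point): point on the axis of the upright red knob of the bolt, to grip at: the knob is 20 mm across and 44 mm tall, this point is 18 mm below its top, and its lower end is about 14 mm above the gate's top edge; 14 mm in front of the hinge axis, 127 mm to its -y side when the bolt is shot. Its axes turn with the bolt.
- bolt_nose (a point): lower rear corner of the bolt's hooked nose (14 mm long, 14 mm wide, hangs 16 mm below the 12 mm rod), the edge that catches on the lip; when the bolt is shot it starts 3 to 7 mm beyond the lip's far side
- keeper_lip (a point): middle of the top edge of the keeper's bent-up lip, 6 mm thick along y, on the frame; the keeper is a steel trough on the keeper post, open at the top and at the gate side but for this lip
- bolt_tilt (a joint): how far the bolt is lifted, rad about a level pin 127 mm (82 mm when drawn) from the knob towards the hinge side: 0 hanging low (as it does by its own weight, nose sagging), at most 0.15 (knob up 19 mm when shot, 12 mm when drawn). The nose clears the lip from about 0.075, that is with the knob raised 10 mm at the shot position; raise 12 to 14 mm. Without lifting, the nose strikes the lip.
- bolt (a joint): how far the bolt is drawn, m: 0 fully shot, 0.045 fully drawn (stop). It slides along the gate, the knob moving to +y of the frame (towards the hinge), with about 1.5 N friction. The nose has passed the lip at 0.028 and is clear of the keeper from 0.03.
- dust_cup: bystander: grey domed plastic cup, mouth down, 76 mm across, 50 mm tall, loose; origin at the centre of its underside
- tape_measure: bystander: yellow pocket tape measure, 39 x 90 x 70 mm, loose, origin at the centre of its underside
- offcut: bystander: pine offcut lying flat, 45 x 130 x 18 mm, long along its y, loose, origin at the centre of its underside

How it is judged:
On the way, in this order (a step that is already met when the one before it is completed fails the run):
1. the bolt is lifted while its nose is still on the keeper's side (value of joint bolt_tilt above 0.05 rad and value of joint bolt below 0.028 m), for 0.05 s.
2. the bolt is drawn out of the keeper (value of joint bolt above 0.032 m), for 0.1 s.
3. the gate stands ajar, held by the fingers (value of joint gate between 0.26 and 0.61 rad and contact force between the fingers and knob above 0.5 N), for 0.2 s.
At the end, for the whole second after the job is handed in: The bolt is drawn at least 28 mm, the gate stands 15 to 35 degrees open (0.26 to 0.61 rad) and at rest (under 0.05 rad/s), held there by the fingers (gripping or pressing the knob with over 0.5 N); grey cup, tape measure and offcut are within 30 mm of where they stood (all of step 3 and velocity of joint gate between -0.05 and 0.05 rad/s and value of joint bolt above 0.028 m and distance of each of dust_cup, tape_measure, offcut from where it was at the start of the episode below 0.03 m); the arm keeps its last pose, push and grip.
It fails at once if a bystander is knocked away (distance of any of dust_cup, tape_measure, offcut from where it was at the start of the episode above 0.03 m).
It fails at once if the gate is flung wide open (value of joint gate above 0.9 rad).
It also fails if it takes over 29 s, if anything falls off the work surface, if the arm or the gripper's body presses on something with over 40 N, if the wrist force passes 120 N, or if a joint passes its speed limit or range.

ROBOT

A 6-joint arm with a two-finger parallel gripper is mounted at the origin on a cart in front of the work surface, level with it; the furniture and walls round the work are solid. World frame = base frame: x ahead of the robot, y to its left, z up, the work surface at z = 0. Lengths are in m, angles in rad, forces in N, time in s.
With the tool pointing down it reaches from about 0.375 to 0.975 m from the base axis. Payload 3.8 kg.
Tool frame: the origin (TCP) lies at the very end of the fingers, on their centre line; the grasp point (between the pads) lies 19 mm behind it; z points along the fingers, y is the line along which they close (so a half turn about z gives the same grasp; the last joint's range is limited). The gripper opens to 85 mm and grips with 20 to 120 N. Pads are 22 mm wide; open, the fingers measure 114 mm over their backs; the gripper's body (76 mm by 85 mm) begins 54 mm behind the grasp point. The pads swing forward as they close: fully open they stand 13 mm farther back than shut.
Start: joints at [-1.206, 0.264, 1.604, -0, 1.274, -0.037], TCP at [0.264, -0.621, 0.231] pointing down, gripper open.
Joint ranges: [-2.63, 2.63], [-0.94, 2.18], [0.31, 2.57], [-1.31, 4.45], [0, 2.66], [-2.55, 2.55]. Speed limits (rad/s): [2.57, 2.57, 3.14, 3.14, 3.14, 3.14].

INTERFACE

Orientations are given as a rotation vector (axis times angle).
In Python, from workcell import bot gives the robot as it stands. The module is installed in compiled form; this text tells all that it offers.
- The arm moves only by the tool tcp_steps, called after "Request:" as name([rows], argument=value, ...), one row to a line, values as JSON. Schema: {"type":"object","properties":{"offsets":{"type":"array","items":{"type":"array","prefixItems":[{"type":"array","items":{"type":"number"},"minItems":3,"maxItems":3},{"type":"number"}],"minItems":2,"maxItems":2},"minItems":1,"maxItems":5},"aperture":{"type":"number"},"force":{"type":"number"},"only":{"type":"string"},"quiet":{"type":"boolean"},"lines":{"type":"string"}},"required":["offsets"],"additionalProperties":false}. offsets is a list of rows, 1 to 5 of them, each written [[dx, dy, dz], turn]: dx, dy, dz in a scale on which 1.0 is 0.4 m, then a turn about the tool's z in fractions of the full range, 1 being 2 pi rad; each row shifts and turns the commanded pose from where the row before left it, along the tool's axes as they then stand; what a row does not reach is not made up. A row lasts 1/8 s, in which the tool goes at most 0.0625 m and 0.188 rad, less where a joint would pass 70% of its speed; a pose out of reach is approached as far as the arm can. aperture is the opening from 0.0 (shut) to 1.0 (fully open), set as the call begins (left out keeps the last). The fingers move at their own pace and stop on an object; force is the grip in N (left out, the last holds). Time passes only in rows, so rows that do not move let the fingers close. The tool returns the time, the measured TCP pose, the force, the opening and the grip force at its end. only (a regular expression) keeps the lines of the reply that match it, lines (a string "A,B") keeps lines A to B, and quiet returns only ok. Shift and turn numbers lie between -1 and 1, and a call with a number outside is refused. Input that does not fit is refused with a message, and nothing moves.
- bot.read_state(): the state, without advancing time (a new reading comes with each control period).
- bot.read_camera(name): name is "side" or "top" or "wrist"; returns the picture (384x512x3 uint8, red, green, blue); there is no depth.
- bot.camera_info(name): a dict with "intrinsics" (3x3 intrinsics, pixels), "extrinsics" (4x4, takes a point from camera to world coordinates). Camera axes: x right, y down, z forward; pixel columns grow to the right and rows downward; lengths in m; the calibration is good to about 2 mm. A picture is of the moment at which its call begins: read the wrist's pose just before it. camera_info takes no time and is no camera call; for the wrist camera it gives the pose at the moment of the call.
- bot.finish_job(): hands the job in; it is judged then, once.
Trained networks look in the newest picture that a camera, given by its name, has taken for a name from the list of things; names that differ only in an ending like _2 or _b are one class to them, and where a whole thing is asked for, a point or a joint stands for the part that bears it (a point fixed in the world has none). Each returns a list of dicts, best first, with "conf" (0 to 1); they miss things now and then, are a little off and sometimes report something else, mostly with a low value. They report only what shows in the picture. A call takes as long as a camera call.
- bot.search_frame(camera, thing): "box" ([left, top, right, bottom] in pixels, round what is visible of it).
- bot.regions_of(camera, thing): "pixels" (384x512 bool, what is visible of it) and "box" ([left, top, right, bottom] in pixels, round what is visible of it).
- bot.spot_point(camera, thing): "pixel" ([row, column] in pixels: a listed point, or the origin of a listed thing).
The state is a dict: "time": time; "q": joint angles; "joint_vel": joint speeds; "joint_torque": joint torques, N m; "tool_pos": TCP position; "tcp_rot": TCP orientation; "wrist_force": force on the tool from outside, world axes, zero at the start; "torque": the same for the moment, N m; "width": opening from 0.0 (shut) to 1.0 (fully open); "grip_force": force on a finger pad.
Only numpy, scipy, OpenCV 4.12 (cv2) and the standard library are available. Lean on these libraries where they do the work, as an engineer would, in place of code of your own. Each camera call takes 0.05 s, during which the arm holds its last target. There are 200 camera calls.

## Working session

There is one attempt and no reset: what is moved stays moved. The work goes in short steps, Python scripts to look and compute and a tool call to move; the robot and the scene stay as the last step left them, time stands still between calls to the robot, and variables do not carry over. Pictures are saved under pics/ and viewed, at most 10 in all, crops included, and the job is handed in when it is done.

```bash
mkdir -p pics; cat > h.py <<'E'
import numpy as np, cv2
from workcell import bot
def ray(cam,px):
    c=bot.camera_info(cam);K=np.array(c["intrinsics"]);T=np.array(c["extrinsics"])
    d=T[:3,:3]@np.linalg.inv(K)@[px[1],px[0],1];return T[:3,3],d/np.linalg.norm(d)
def tri(rs):
    A=np.zeros((3,3));b=np.zeros(3)
    for o,d in rs:
        P=np.eye(3)-np.outer(d,d);A+=P;b+=P@o
    x=np.linalg.solve(A,b);return x,[float(np.linalg.norm((np.eye(3)-np.outer(d,d))@(x-o))) for o,d in rs]
E
python3 - <<'E'
from h import *
s=bot.read_state();print(s)
for c in("side","top"):
    im=bot.read_camera(c);cv2.imwrite(f"pics/{c}0.png",im[:,:,::-1])
R={}
for t in("knob_grip","gate_hinge","gate_edge","keeper_lip","bolt_nose","frame","dust_cup","tape_measure","offcut"):
    R[t]=[]
    for c in("side","top"):
        p=bot.spot_point(c,t)
        if p:
            print(t,c,p[0]["pixel"],round(p[0]["conf"],2));R[t].append(ray(c,p[0]["pixel"]))
    if len(R[t])==2:print("   ",tri(R[t]))
E
```

```text
{'time': 0.0, 'q': array([-1.20588026e+00,  2.64776938e-01,  1.60540514e+00, -2.15047566e-06,
        1.27371911e+00, -3.69159552e-02]), 'joint_vel': array([ 1.05103646e-04,  9.39677819e-04, -1.67587750e-03, -8.65512990e-04,
        1.13819030e-03,  8.27893584e-05]), 'joint_torque': array([ 9.21332248e-04, -5.15106225e+01, -3.67314398e+01, -2.59738208e-04,
        1.28070154e-02, -6.38596632e-06]), 'tool_pos': array([ 0.26371435, -0.62053381,  0.22992921]), 'tcp_rot': array([-3.07616529e+00, -6.26504719e-01,  5.94793263e-04]), 'wrist_force': array([ 0.19084495, -0.31946671,  0.51290481]), 'torque': array([-0.0025736 , -0.03165998, -0.01140046]), 'grip_force': 0.0, 'width': 1.0000397896809141}
knob_grip side [187.6, 252.8] 0.87
knob_grip top [198.4, 287.7] 0.54
    (array([ 0.51560759, -0.02088548,  0.18271648]), [0.0006422351429306632, 0.0006422351429303672])
gate_hinge side [166.8, 253.2] 0.68
gate_hinge top [181.7, 207.2] 0.86
    (array([0.55121775, 0.14628184, 0.13641781]), [0.0027333971378245216, 0.0027333971378247024])
gate_edge side [220.9, 270.7] 0.55
gate_edge top [188.1, 31
[... 414 characters left out ...]
970792362052, 0.0015609707923619045])
frame side [246.8, 264.8] 0.6
frame top [186.1, 262.5] 0.95
    (array([0.55337453, 0.02918069, 0.00626134]), [0.003540227588715306, 0.0035402275887153807])
dust_cup side [266.3, 358.4] 0.62
dust_cup top [120.2, 297.2] 0.82
    (array([ 0.72200777, -0.05612399, -0.00567371]), [0.0031195252929278093, 0.0031195252929276523])
tape_measure side [231.0, 188.2] 0.79
tape_measure top [254.1, 214.9] 0.75
    (array([ 0.39531101,  0.14173471, -0.0100136 ]), [0.00045198396469168763, 0.0004519839646916612])
offcut side [259.2, 188.1] 0.88
offcut top [257.9, 264.6] 0.69
    (array([0.38817178, 0.02313242, 0.00447596]), [0.0007469317935986119, 0.0007469317935987124])
```

```bash
python3 - <<'E'
import cv2,numpy as np
a=cv2.imread("pics/side0.png")[110:310,150:400];b=cv2.imread("pics/top0.png")[90:290,180:430]
cv2.imwrite("pics/m.png",np.hstack([cv2.resize(a,None,fx=1.6,fy=1.6,interpolation=2),cv2.resize(b,None,fx=1.6,fy=1.6,interpolation=2)]))
E
```

```text
(no output)
```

View pics/m.png

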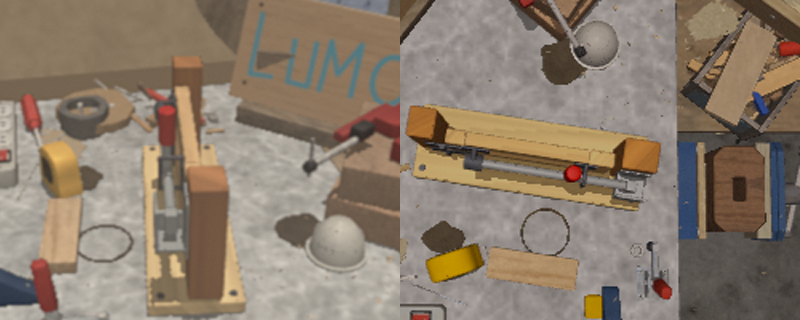

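```bash
cat >> h.py <<'E'
from scipy.spatial.transform import Rotation as Ro
def plan(goal,yaw=-0.12):
    """tool-axis move to goal, and turn bringing tool y onto frame x axis"""
    s=bot.read_state();R=Ro.from_rotvec(s["tcp_rot"]).as_matrix()
    fx=np.array([np.cos(yaw),np.sin(yaw),0]);v=R.T@fx
    a=np.arctan2(-v[0],v[1]);a=(a+np.pi/2)%np.pi-np.pi/2
    Rn=R@Ro.from_rotvec([0,0,a]).as_matrix()
    d=np.array(goal)-s["tool_pos"]
    print("R",R.round(3).tolist(),"turn",a.round(3),"d_tool_now",(R.T@d).round(4),"d_tool_after",(Rn.T@d).round(4),"q",s["q"].round(2))
E
python3 - <<'E'
from h import *
plan([0.514,-0.021,0.26])
E
```

```text
R [[0.92, 0.391, 0.0], [0.391, -0.92, -0.0], [0.0, 0.0, -1.0]] turn -1.049 d_tool_now [ 0.4649 -0.4547 -0.0287] d_tool_after [ 0.6259  0.1764 -0.0287] q [-1.21  0.26  1.6   0.    1.27 -0.04]
```

The manual's scale: shifts go in shares of 0.4 m and turns go in shares of 2 pi rad. Converting my numbers, -0.006 m is -0.015, -0.175 rad is -0.0279.

Request:
tcp_steps([
  [[0, 0, -0.015], -0.0279],
  [[0, 0, -0.015], -0.0279],
  [[0, 0, -0.015], -0.0279],
  [[0, 0, -0.015], -0.0279],
  [[0, 0, -0.015], -0.0279],
], aperture=1.0)

```text
time: 1.62
tool_pos: [0.264, -0.6212, 0.2615]
tcp_rot: [-2.517, -1.879, -0.0]
wrist_force: [0.5, -0.3, 0.9]
width: 1.002
grip_force: 0.0
```

Request:
tcp_steps([
  [[0, 0, 0], -0.0277],
  [[0.125, 0.035, 0], 0],
  [[0.125, 0.035, 0], 0],
  [[0.125, 0.035, 0], 0],
  [[0.125, 0.035, 0], 0],
])

```text
time: 2.25
tool_pos: [0.344, -0.4279, 0.2614]
tcp_rot: [2.351, 2.083, 0.0]
wrist_force: [0.5, 0.2, 0.7]
width: 1.002
grip_force: 0.0
```

Request:
tcp_steps([
  [[0.125, 0.035, 0], 0],
  [[0.125, 0.035, 0], 0],
  [[0.125, 0.035, 0], 0],
  [[0.125, 0.035, 0], 0],
  [[0.125, 0.035, 0], 0],
])

```text
time: 2.88
tool_pos: [0.4434, -0.188, 0.2617]
tcp_rot: [2.35, 2.083, 0.001]
wrist_force: [0.5, -0.4, 0.6]
width: 0.997
grip_force: 0.0
```

```bash
python3 - <<'E'
from h import *
plan([0.514,-0.021,0.26])
E
```

```text
R [[0.12, 0.993, 0.001], [0.993, -0.12, -0.0], [-0.0, 0.001, -1.0]] turn -0.0 d_tool_now [0.1743 0.05   0.0017] d_tool_after [0.1743 0.0501 0.0017] q [-0.45 -0.13  1.96  0.    1.3  -0.33]
```

To row units: 0.05 m is 0.125, 0.015 m is 0.0375.

Request:
tcp_steps([
  [[0.125, 0.035, 0], 0],
  [[0.125, 0.0375, 0], 0],
  [[0, 0, 0], 0],
])

```text
time: 3.25
tool_pos: [0.4847, -0.0908, 0.2615]
tcp_rot: [-2.345, -2.09, -0.002]
wrist_force: [-0.9, -0.2, -0.3]
width: 1.003
grip_force: 0.0
```

```bash
python3 - <<'E'
from h import *
im=bot.read_camera("wrist");cv2.imwrite("pics/w1.png",im[:,:,::-1])
R=[]
for c in("wrist","side","top"):
    if c!="wrist":bot.read_camera(c)
    for t in("knob_grip","keeper_lip","gate_hinge"):
        p=bot.spot_point(c,t)
        if p:
            print(c,t,p[0]["pixel"],round(p[0]["conf"],2))
            if t=="knob_grip":R.append(ray(c,p[0]["pixel"]))
print(tri(R)); 
for i in range(len(R)):
  if len(R)>2: print(i,tri(R[:i]+R[i+1:]))
plan(tri(R)[0])
E
```

```text
wrist knob_grip [109.5, 284.5] 0.75
wrist keeper_lip [128.7, 425.4] 0.7
wrist gate_hinge [108.1, 282.9] 0.72
side knob_grip [187.2, 250.2] 0.83
side keeper_lip [237.3, 258.0] 0.84
side gate_hinge [166.4, 254.0] 0.8
top knob_grip [197.0, 286.0] 0.49
top keeper_lip [205.6, 312.3] 0.93
top gate_hinge [182.4, 207.5] 0.69
(array([ 0.51410369, -0.01939728,  0.18288841]), [0.002854920535673569, 0.003505559375190348, 0.005240376525195499])
0 (array([ 0.51507902, -0.01705663,  0.18181099]), [0.004050444399125238, 0.004050444399124977])
1 (array([ 0.52224656, -0.02095736,  0.10587949]), [0.0021928837735519283, 0.0021928837735517414])
2 (array([ 0.51128967, -0.02173866,  0.18460745]), [0.0011748738812748277, 0.0011748738812747818])
R [[0.121, 0.993, -0.0], [0.993, -0.121, -0.0], [-0.0, -0.0, -1.0]] turn -0.001 d_tool_now [0.078  0.0213 0.0784] d_tool_after [0.078  0.0214 0.0784] q [-0.24 -0.1   1.94 -0.    1.3  -0.12]
```

View pics/w1.png

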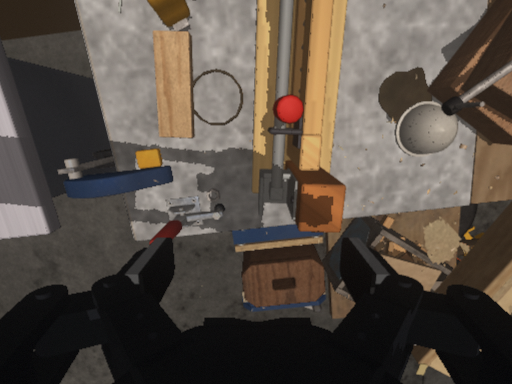

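To row units: 0.037 m is 0.0925, 0.036 m is 0.09.

Request:
tcp_steps([
  [[0.0925, 0.025, 0], 0],
  [[0.09, 0.025, 0], 0],
  [[0, 0, 0.0875], 0],
  [[0, 0, 0.075], 0],
  [[0, 0, 0], 0],
])

```text
time: 4.47
tool_pos: [0.51, -0.0234, 0.1935]
tcp_rot: [-2.347, -2.081, 0.007]
wrist_force: [0.5, 0.0, 0.4]
width: 0.999
grip_force: 0.0
```

```bash
python3 - <<'E'
from h import *
im=bot.read_camera("wrist");cv2.imwrite("pics/w2.png",im[:,:,::-1])
s=bot.read_state()
for f in("spot_point","regions_of"):
  p=getattr(bot,f)("wrist","knob_grip" if f[0]=="s" else "knob")
  if p: print(p[0].get("pixel"),p[0].get("box"),p[0]["conf"])
# projections of knob top for hypotheses
c=bot.camera_info("wrist");K=np.array(c["intrinsics"]);T=np.linalg.inv(c["extrinsics"])
R=Ro.from_rotvec(s["tcp_rot"]).as_matrix()
for dx,dy in((0,0),(.005,0),(0,.005)):
  g=s["tool_pos"]+R@[dx,dy,0];
  for z in(.203,.185):
    q=T@[g[0],g[1],z,1];q=K@q[:3];print(dx,dy,z,(q/q[2])[:2].round(1))
E
```

```text
[229.1, 263.7] None 0.63
None [248.5, 31.8, 284.8, 297.5] 0.73
0 0 0.203 [255.  248.2]
0 0 0.185 [255.1 234.9]
0.005 0 0.203 [255.  239.7]
0.005 0 0.185 [255.1 227.1]
0 0.005 0.203 [264.2 248.2]
0 0.005 0.185 [263.4 234.9]
```

View pics/w2.png

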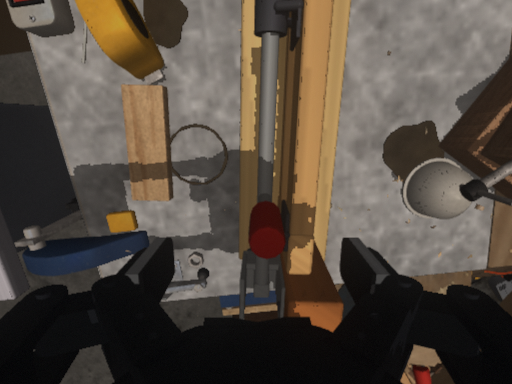

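Request:
tcp_steps([
  [[0.0125, 0.015, 0], 0],
  [[0, 0, 0.035], 0],
  [[0, 0, 0.0338], 0],
  [[0, 0, 0], 0],
])

```text
time: 5.12
tool_pos: [0.5171, -0.0193, 0.1664]
tcp_rot: [-2.348, -2.082, 0.005]
wrist_force: [-0.6, 0.7, -0.5]
width: 1.0
grip_force: 0.0
```

Request:
tcp_steps([
  [[0, 0, 0], 0],
  [[0, 0, 0], 0],
  [[0, 0, 0], 0],
  [[0, 0, 0], 0],
], aperture=0.1, force=40)

```text
time: 5.62
tool_pos: [0.5186, -0.0196, 0.1692]
tcp_rot: [-2.35, -2.084, 0.001]
wrist_force: [-2.1, 0.1, 3.3]
width: 0.223
grip_force: 38.9
```

To row units: -0.005 m is -0.0125, -0.004 m is -0.01.

Request:
tcp_steps([
  [[0, 0, -0.0125], 0],
  [[0, 0, -0.0125], 0],
  [[0, 0, -0.01], 0],
  [[0, 0, 0], 0],
], force=50)

```text
time: 6.12
tool_pos: [0.517, -0.0152, 0.18]
tcp_rot: [-2.344, -2.078, -0.003]
wrist_force: [1.7, 13.0, -10.7]
width: 0.218
grip_force: 49.5
```

```bash
python3 - <<'E'
from h import *
im=bot.read_camera("side");cv2.imwrite("pics/s1.png",cv2.resize(im[130:280,180:330,::-1],None,fx=3,fy=3,interpolation=2))
E
```

```text
(no output)
```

View pics/s1.png

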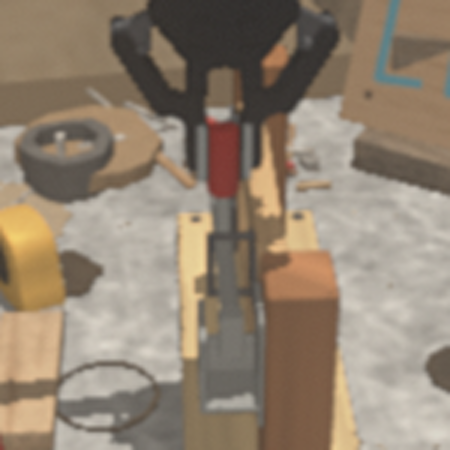

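To row units: 0.003 m is 0.0075.

Request:
tcp_steps([
  [[0.0075, 0, 0], 0],
  [[0.0075, 0, 0], 0],
  [[0, 0, 0], 0],
])

```text
time: 6.55
tool_pos: [0.5182, -0.0135, 0.1819]
tcp_rot: [-2.349, -2.084, 0.004]
wrist_force: [-4.3, 0.8, -5.4]
width: 0.217
grip_force: 50.1Traceback (most recent call last):
```

```bash
python3 - <<'E'
from h import *
bot.read_camera("side");bot.read_camera("top")
for t in("bolt_nose","keeper_lip","knob_grip"):
  P=[bot.spot_point(c,t)[0] for c in("side","top")]
  print(t,[p["conf"] for p in P],tri([ray(c,p["pixel"]) for c,p in zip(("side","top"),P)]))
E
```

```text
  File "<stdin>", line 4, in <module>
IndexError: list index out of range
```

To row units: 0.007 m is 0.0175, 0.0007 m is 0.0018.

Request:
tcp_steps([
  [[0.0175, 0, 0.0018], 0],
  [[0.0175, 0, 0.0018], 0],
  [[0.0175, 0, 0.0018], 0],
  [[0, 0, 0], 0],
])

```text
time: 7.25
tool_pos: [0.5217, 0.0078, 0.1805]
tcp_rot: [-2.35, -2.084, 0.001]
wrist_force: [-4.0, 2.0, -4.8]
width: 0.219
grip_force: 50.2
```

To row units: 0.007 m is 0.0175, 0.006 m is 0.015.

Request:
tcp_steps([
  [[0.0175, 0, 0.0018], 0],
  [[0.015, 0, 0.0018], 0],
  [[0.0125, 0, 0.0018], 0],
  [[0, 0, 0], 0],
])

```text
time: 7.75
tool_pos: [0.5242, 0.0256, 0.1789]
tcp_rot: [-2.35, -2.084, -0.0]
wrist_force: [-4.5, -0.0, -3.1]
width: 0.216
grip_force: 50.4
```

```bash
python3 - <<'E'
from h import *
R=[]
for c in("side","top"):
  im=bot.read_camera(c)
  if c=="side":cv2.imwrite("pics/s2.png",cv2.resize(im[130:280,180:330,::-1],None,fx=3,fy=3,interpolation=2))
  for t in("bolt_nose","keeper_lip","knob_grip"):
    for p in bot.spot_point(c,t)[:1]:print(c,t,p)
E
```

```text
side bolt_nose {'pixel': [230.9, 257.1], 'conf': 0.78}
side keeper_lip {'pixel': [241.9, 255.9], 'conf': 0.77}
side knob_grip {'pixel': [169.3, 250.3], 'conf': 0.5}
top keeper_lip {'pixel': [204.5, 312.7], 'conf': 0.68}
```

View pics/s2.png

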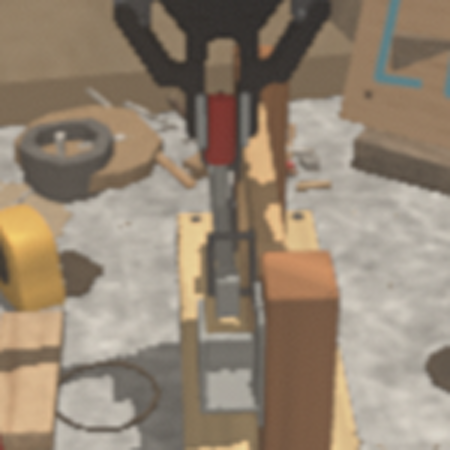

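To row units: -0.0054 m is -0.0135, 0.0007 m is 0.0018, 0.044 rad is 0.007.

Request:
tcp_steps([
  [[0.0018, -0.0135, 0], 0.007],
  [[0.0018, -0.0135, 0], 0.007],
  [[0.0018, -0.0135, 0], 0.007],
  [[0.0018, -0.0135, 0], 0.007],
  [[0, 0, 0], 0],
])

```text
time: 8.78
tool_pos: [0.5045, 0.0321, 0.1793]
tcp_rot: [2.523, 1.87, 0.004]
wrist_force: [-1.5, 0.4, -5.6]
width: 0.218
grip_force: 50.2
```

To row units: -0.0054 m is -0.0135, 0.0007 m is 0.0018, 0.044 rad is 0.007.

Request:
tcp_steps([
  [[0.0018, -0.0135, 0], 0.007],
  [[0.0018, -0.0135, 0], 0.007],
  [[0.0018, -0.0135, 0], 0.007],
  [[0, 0, 0], 0],
])

```text
time: 9.28
tool_pos: [0.4898, 0.0394, 0.1792]
tcp_rot: [2.64, 1.7, 0.003]
wrist_force: [-1.3, 0.4, -3.7]
width: 0.22
grip_force: 50.3
```

Request:
tcp_steps([
  [[0.0018, -0.0135, 0], 0.007],
  [[0.0018, -0.0135, 0], 0.007],
  [[0.0018, -0.0135, 0], 0.007],
  [[0, 0, 0], 0],
  [[0, 0, 0], 0],
])

```text
time: 9.9
tool_pos: [0.4776, 0.0482, 0.1796]
tcp_rot: [2.746, 1.521, 0.006]
wrist_force: [4.2, -1.8, -4.4]
width: 0.218
grip_force: 50.3
```

```bash
python3 - <<'E'
from h import *
b={}
for c in("side","top"):
  im=bot.read_camera(c)
  b[c]=cv2.resize(im[(110 if c=="side" else 130):(280 if c=="side" else 300),160:360,::-1],None,fx=2,fy=2,interpolation=2)
  for t in("gate_edge","gate_hinge","tape_measure","offcut","dust_cup"):
    for p in bot.spot_point(c,t)[:1]:print(c,t,p)
cv2.imwrite("pics/e.png",np.hstack([b["side"],b["top"]]))
E
```

```text
side gate_hinge {'pixel': [172.7, 254.1], 'conf': 0.55}
side tape_measure {'pixel': [229.4, 187.7], 'conf': 0.58}
side offcut {'pixel': [256.1, 189.0], 'conf': 0.73}
side dust_cup {'pixel': [194.5, 225.8], 'conf': 0.59}
top gate_edge {'pixel': [180.8, 209.0], 'conf': 0.68}
top gate_hinge {'pixel': [183.5, 208.6], 'conf': 0.58}
top tape_measure {'pixel': [255.4, 215.1], 'conf': 0.54}
top offcut {'pixel': [258.4, 262.1], 'conf': 0.7}
top dust_cup {'pixel': [119.5, 299.2], 'conf': 0.75}
```

View pics/e.png

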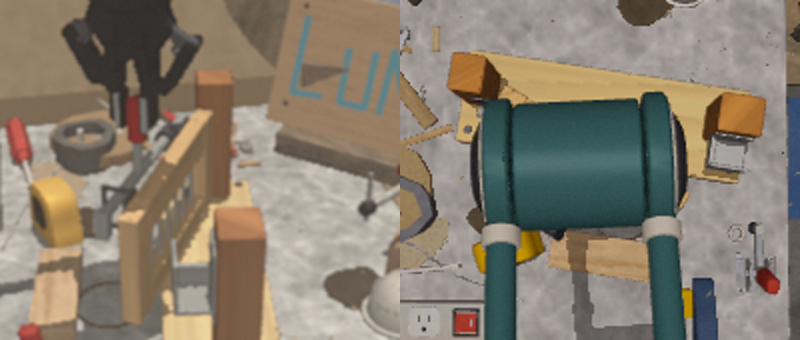

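Request:
tcp_steps([
  [[0, 0, 0], 0],
  [[0, 0, 0], 0],
  [[0, 0, 0], 0],
  [[0, 0, 0], 0],
])

```text
time: 11.0
tool_pos: [0.4767, 0.0485, 0.1792]
tcp_rot: [2.748, 1.52, 0.004]
wrist_force: [4.2, -1.0, -2.7]
width: 0.218
grip_force: 50.4
```

```bash
python3 -c "
from workcell import bot
print(bot.read_state()['tool_pos']);print(bot.finish_job())"
```

```text
[0.47671263 0.04849977 0.17922348]
the job is handed in; nothing more can be done
None
```

I lifted the bolt, drew it about 39 mm out of the keeper, and handed the job in at 11 s with the gate held at about 24–25° by the red knob. The angle is worked out from the tool position, the cup, tape and offcut showed no sign of having moved, and no verdict came back.

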